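# Reset the power hammer's blow counter behind its push-to-open cover

## Task

Press in the square steel cover on the sloping control desk until its touch latch lets go, then keep your finger on it as it springs out and ease it gently round to fully open, never letting it fly. Then roll the knurled wheel behind it by its edge until the white bar across its rim lines up with the two steel pointers. Leave the cover open, and leave the other things on the bench where they lie.

Things in the scene. Friction and masses are not known exactly. Their poses are not given: they have to be found in the camera images.
- desk: Fixed grey control desk, 260 wide, on a 200 x 340 foot plate. Origin on the bench under its control face's centre; z up, x towards the high back (roughly away from the robot), y left. The flat face, 200 x 260, rises at 30 deg towards +x. Face axes in the desk's frame: up-slope u = (cos30, 0, sin30), y, outward normal n = (-sin30, 0, cos30).
- face (a point): Centre of the control face, 125 above the desk's origin; axes as the desk's. 'Face coordinates' below are mm along (u, y, n) from here. Gauge and buttons up to 10 high stand on the face right of the cover, y -115 to -60; nothing else sticks out.
- lamp (a point): Middle of a fixed lamp tube, 20 diameter, 330 long along y, 300 above the bench and 30 beyond (+x of) the face's centre, on posts at its ends (y = +-155). A vertical gripper over the cover strikes it; one tilted 30 deg so as to point along -n passes clear on the robot's side.
- cover (a joint): Angle (rad) of the steel cover: 0 shut and latched, negative pressed in (stop -0.085), positive open (stop 2.0). Pressed past -0.05 (3.5 mm and about 3 N at the press spot) the latch lets go for good; then a spring pushes the cover open with 2 to 3 N at the press spot, right to the stop, and holds it there. Let go, it flies at over 5 rad/s; over 3.5 is too fast.
- cover_hinge (a point): Middle of the cover's hinge line, which runs along u in the outer surface at the cover's right edge (face coordinates 0, -30, 0). The cover is a plate 100 x 100 x 5, outer side flush with the face, u -50..50, y -30..70. Its free left edge swings out along n and over towards -y, like a door. The point's axes turn with the cover: x along u, y hinge to free edge, z outward normal.
- cover_press (a point): Point on the cover's outer surface where to press (faint dark spot): 72 from the hinge line, 28 from the free edge, halfway along. Moves with the cover; axes as cover_hinge.
- wheel (a joint): Angle (rad) of the knurled black wheel behind the cover. 0 = the white bar on its rim is in line with the steel pointers; positive = the bar stands up-slope (+u) of them. Starts at 0.45 to 1.05: pull the exposed rim down-slope (-u), 25 mm per rad. Range -1.3 to 1.5; stays where left; resists with 1.2 N at the rim, so a fingertip pressing 4 to 8 N carries it by friction.
- wheel_top (a point): Outermost point of the wheel's rim, fixed to the desk, face coordinates (0, 30, -12); axes as the desk's. Wheel 50 diameter, 18 wide, axis along y 25 below. The recess is u -52..52, y -32..73, floor 27 below the face: the rim stands 15 proud of it. The two pointers stand beside the wheel at u = 0, tops 4 below the rim's top.
- hammer: Bystander: hand hammer, 300 long, lying on the bench.
- tongs: Bystander: forge tongs, 290 long, lying flat.
- chisel: Bystander: cold chisel, 130 long, 19 thick, lying in front of the desk.
- offcut: Bystander: steel block 50 x 90 x 20, lying in front of the desk.
- mug: Bystander: mug, 76 diameter, 85 tall.
- can: Bystander: can, 68 diameter, 110 tall.
- screwdriver: Bystander: screwdriver with a wooden handle, 240 long.

How it is judged (in metres and radians):
On the way, in this order (a step that is already met when the one before it is completed fails the run):
1. the latch has let go: the cover has come out past shut by 0.15 rad (value of joint cover above 0.15 rad).
2. the cover is fully open (above 1.8 rad) (value of joint cover above 1.8 rad), for 0.2 s.
3. the white bar of the wheel is in line with the pointers (within 0.15 rad) (value of joint wheel between -0.15 and 0.15 rad), for 0.2 s.
At the end, for the whole second after the job is handed in: The cover stands fully open (above 1.8 rad) and the wheel's white bar is in line with the pointers within 0.15 rad (under 4 mm at the rim), both at rest (all of step 3 and value of joint cover above 1.8 rad and velocity of joint cover between -0.1 and 0.1 rad/s and velocity of joint wheel between -0.1 and 0.1 rad/s); the robot touches nothing.
It fails at once if the cover flies open (faster than 3.5 rad/s) (velocity of joint cover above 3.5 rad/s).
It fails at once if a bystander is shifted by more than 30 mm (distance of any of hammer, tongs, chisel, offcut, mug, can, screwdriver from where it was at the start of the episode above 0.03 m).
It also fails if it takes over 51 s, if anything falls off the work surface, if the arm or the gripper's body presses on something with over 40 N, if the wrist force passes 120 N, or if a joint passes its speed limit or range.

## Robot

A 6-joint arm with a two-finger parallel gripper is mounted at the origin on the work surface. World frame = base frame: x ahead of the robot, y to its left, z up, the work surface at z = 0. Lengths are in mm, angles in rad, forces in N, time in s.
With the tool pointing down it reaches from about 350 to 975 mm from the base axis. Payload 7.1 kg.
Tool frame: the origin (TCP) lies at the very end of the fingers, on their centre line; the grasp point (between the pads) lies 19 mm behind it; z points along the fingers, y is the line along which they close (so a half turn about z gives the same grasp; the last joint's range is limited). The gripper opens to 88 mm and grips with 3 to 60 N. Pads are 20 mm wide; open, the fingers measure 115 mm over their backs; the gripper's body (75 mm by 178 mm) begins 61 mm behind the grasp point.
Start: joints at [1.173, 0.423, 1.63, -0, 1.089, -0.019], TCP at [231.096, 580.689, 222.675] pointing down, gripper open.
Joint ranges: [-3, 3], [-0.9, 2.11], [0.09, 2.58], [-1.31, 4.45], [0.11, 2.69], [-2.54, 2.54]. Speed limits (rad/s): [2.39, 2.39, 3.01, 3.14, 3.14, 3.14].

## Interface

Orientations are given as a rotation vector (axis times angle).
In Python, from workcell import get_obs, get_image, job, models gives the robot as it stands.
- The arm moves only by the tool jog_arm, never from a script. Its argument "increments" is one flat list of numbers, 7 for each row, row after row: the turn, a rotation vector about the tool's x, y, z in degrees, then the shift along the tool's x, y, z in mm, then the opening in per cent of the stroke, from 0 (shut) to 100 (fully open). A call has 1 to 12 rows; each row shifts and turns the commanded pose from where the row before left it, along the tool's axes as they then stand; what a row does not reach is not made up. A row lasts 1/8 s, in which the tool goes at most 62.5 mm and 10.7 degrees, less where a joint would pass 70% of its speed; a pose out of reach is approached as far as the arm can. A call is refused whole if a number of a shift passes 62.5 or a number of a turn 10.7, either way. A call with a gripper value outside its range is refused whole. The fingers move at their own pace and stop on an object; the grip force is fixed at half the most. Time passes only in rows, so rows that do not move let the fingers close. It gives the time, the measured TCP pose, the force, the opening and the grip force at its end, in the units of the state.
- get_obs(): the state, without advancing time (a new reading comes with each control period).
- get_image(name): name is "side" or "top" or "wrist"; returns a dict with "pixels" (384x512x3 uint8, blue, green, red), "depth" (384x512 float32, mm along the optical axis (not along the pixel's ray), 0 where there is no reading), "fx", "fy", "cx", "cy" (pixels), "cam_to_world" (4x4, takes a point from camera to world coordinates); the wrist camera has in their place "tool_from_camera" (4x4, takes a point from camera to tool coordinates, whose origin is the TCP and whose axes are the flange's). Camera axes: x right, y up, looking along -z (the intrinsics and any distortion apply to the point x, -y, -z); pixel columns grow to the right and rows downward; lengths in mm; the calibration is good to about 2 mm. A picture is of the moment at which its call begins: read the wrist's pose just before it.
- job.close_job(): hands the job in; it is judged then, once.
Trained networks look in the newest picture that a camera, given by its name, has taken for a name from the list of things; names that differ only in an ending like _2 or _b are one class to them, and where a whole thing is asked for, a point or a joint stands for the part that bears it (a point fixed in the world has none). Each returns a list of dicts, best first, with "p" (0 to 1); they miss things now and then, are a little off and sometimes report something else, mostly with a low value. They report only what shows in the picture. A call takes as long as a camera call.
- models.look_for(target, camera): "centre" ([x, y, z] in mm, in world coordinates, good to about 4 mm: the middle of the surface that is visible of it).
- models.regions_of(target, camera): "region" (384x512 bool, what is visible of it).
The state is a dict: "t": time; "qpos": joint angles; "qvel": joint speeds; "joint_torque": joint torques, N m; "ee_pos": TCP position; "orientation": TCP orientation; "ft_force": force on the tool from outside, world axes, zero at the start; "moment": the same for the moment, N m; "width": finger opening in mm; "grasp_force": force on a finger pad.
Only numpy, scipy, OpenCV 4.12 (cv2) and the standard library are available. Lean on these libraries where they do the work, as an engineer would, in place of code of your own. Each camera call takes 0.05 s, during which the arm holds its last target. There are 200 camera calls.

## Working session

There is one attempt and no reset: what is moved stays moved. The work goes in short steps, Python scripts to look and compute and a tool call to move; the robot and the scene stay as the last step left them, time stands still between calls to the robot, and variables do not carry over. Pictures are saved under pics/ and viewed, at most 10 in all, crops included, and the job is handed in when it is done.

Besides the shell and the picture viewer there is one more tool, called after "Emit:" as name(argument=value, ...) on one line, values as JSON. jog_arm: Moves the arm, as the interface text tells. Its arguments: {"type":"object","properties":{"increments":{"type":"array"}},"required":["increments"]}

```bash
mkdir -p pics; ls; cat > h.py <<'E'
import numpy as np, cv2
from scipy.spatial.transform import Rotation as R
from workcell import get_obs, get_image, job, models
def cloud(im):
    d=im['depth'].astype(float); v,u=np.mgrid[:d.shape[0],:d.shape[1]]
    X=(u-im['cx'])/im['fx']*d; Y=-(v-im['cy'])/im['fy']*d
    P=np.stack([X,Y,-d,np.ones_like(d)],-1)
    M=np.array(im['cam_to_world']); return (P@M.T)[...,:3]
E
python3 - <<'E'
from h import *
o=get_obs(); print(o)
ims=[]
for c in('side','top'):
    im=get_image(c); ims.append(im['pixels']); cv2.imwrite(f'pics/{c}0.png',im['pixels'])
    print(c,np.array(im['cam_to_world']).round(2).tolist())
    for t in('desk','cover','cover_press','cover_hinge','face','lamp','wheel_top','hammer','tongs','chisel','offcut','mug','can','screwdriver'):
        r=models.look_for(t,c); print(t,[(np.round(x['centre'],0).tolist(),round(x['p'],2)) for x in r[:2]])
E
```

```text
pics
{'t': 0.0, 'qpos': array([ 1.17301405e+00,  4.23855195e-01,  1.63068990e+00, -4.73717539e-06,
        1.08858074e+00, -1.89836824e-02]), 'qvel': array([-0.00062713, -0.0001755 , -0.0001431 ,  0.00116099,  0.00033315,
       -0.00054375]), 'joint_torque': array([ 1.87336758e-03, -5.44636846e+01, -2.73662138e+01,  6.44563045e-02,
        2.29376979e-02, -1.33212179e-04]), 'ee_pos': array([230.88065287, 580.19462007, 221.89276711]), 'orientation': array([-5.91401908e-01, -3.08510544e+00,  2.35735779e-03]), 'ft_force': array([-0.49324754,  0.17358792, -0.66056172]), 'moment': array([ 0.05306324, -0.07118181,  0.00402873]), 'grasp_force': 0.0, 'width': 87.6855452941332}
side [[-0.99, 0.08, -0.08, 448.44], [-0.11, -0.74, 0.66, 1065.48], [-0.01, 0.67, 0.74, 1303.95], [0.0, 0.0, 0.0, 1.0]]
desk [([592.0, 136.0, 115.0], 0.57)]
cover [([568.0, 79.0, 122.0], 0.91), ([595.0, 135.0, 113.0], 0.5)]
cover_press [([568.0, 78.0, 125.0], 0.83)]
cover_hinge [([568.0, 75.0, 124.0], 0.78)]
face [([588.0, 138.0, 122.0], 0.68)]
lamp [([590.0, 134.0, 116.0], 0.88), ([566.0, 80.0, 124.0], 0.54)]
wheel_to
[... 367 characters left out ...]
.03, 1.0, -0.09, 398.18], [-1.0, 0.02, -0.01, 63.94], [-0.01, 0.09, 1.0, 1668.2], [0.0, 0.0, 0.0, 1.0]]
desk [([587.0, 52.0, 128.0], 0.79)]
cover [([565.0, 77.0, 125.0], 0.97)]
cover_press [([570.0, 73.0, 124.0], 0.93)]
cover_hinge [([567.0, 79.0, 126.0], 0.81), ([688.0, 390.0, 35.0], 0.65)]
face [([586.0, 59.0, 127.0], 0.66)]
lamp [([586.0, 58.0, 123.0], 0.57)]
wheel_top [([592.0, 58.0, 128.0], 0.97)]
hammer [([438.0, 396.0, 19.0], 0.78)]
tongs [([418.0, -394.0, 9.0], 0.89)]
chisel [([435.0, 118.0, 14.0], 0.73)]
offcut [([444.0, -76.0, 20.0], 0.9)]
mug [([686.0, 395.0, 38.0], 0.97)]
can [([702.0, -378.0, 109.0], 0.83), ([686.0, 392.0, 36.0], 0.73)]
screwdriver [([342.0, 548.0, 23.0], 0.91)]
```

```bash
python3 - <<'E'
from h import *
def fit(c):
    im=get_image(c); P=cloud(im); r=models.regions_of('cover',c)[0]['region'].astype(bool)
    big=cv2.imwrite(f'pics/{c}c.png',cv2.resize(im['pixels'][60:340,120:420],None,fx=2,fy=2)) 
    Q=P[r&(im['depth']>0)]; Q=Q[np.linalg.norm(Q-np.median(Q,0),axis=1)<85]
    m=np.median(Q,0); n=np.linalg.svd(Q-m,full_matrices=False)[2][2]; n*=np.sign(n[2])
    x=np.array([-n[0],-n[1],0]);yaw=np.arctan2(x[1],x[0]); tilt=np.degrees(np.arccos(n[2]))
    up=np.cross([-np.sin(yaw),np.cos(yaw),0],n)
    yv=np.array([-np.sin(yaw),np.cos(yaw),0]); u=np.cross(yv,n)
    pts=np.c_[(Q-m)@u,(Q-m)@yv].astype(np.float32)
    box=cv2.minAreaRect(pts); cc=m+u*box[0][0]+yv*box[0][1]
    print(c,len(Q),m.round(1),'yaw',np.degrees(yaw),'tilt',tilt,'rect',box,'centre',cc.round(1))
for c in('top','side'): fit(c)
E
```

```text
top 941 [566.3  77.6 123.7] yaw 4.382839888753133 tilt 30.36230425132036 rect ((-3.1349029541015625, 0.4509696960449219), (102.42218017578125, 104.83741760253906), 88.19198608398438) centre [563.6  77.8 122.1]
side 489 [567.7  77.7 123.2] yaw 3.4198886848803176 tilt 30.16300778260836 rect ((-1.331573486328125, -0.16140365600585938), (114.18475341796875, 92.82771301269531), 86.88444519042969) centre [566.6  77.5 122.5]
```

View pics/top0.png

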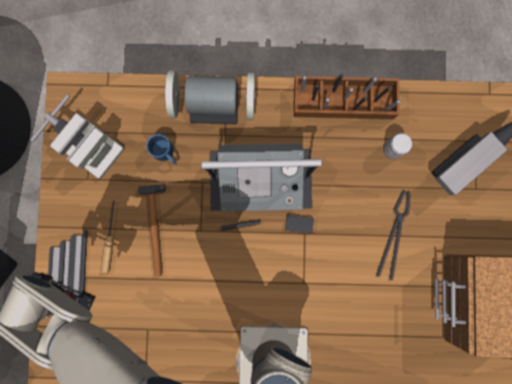

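View pics/side0.png

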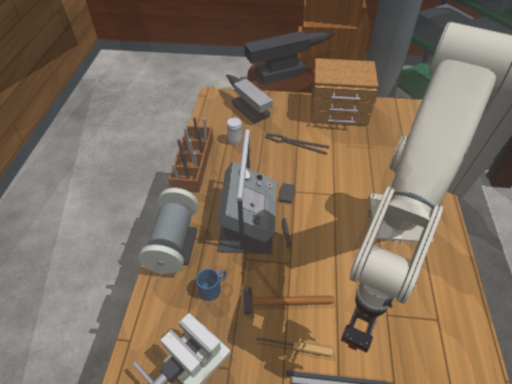

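```bash
cat >> h.py <<'E'
def frame(yaw,cc,cy=20):
    "cc: cover centre -> face centre and axes u,y,n"
    c,s=np.cos(yaw),np.sin(yaw); k=3**.5/2
    u=np.array([k*c,k*s,.5]); y=np.array([-s,c,0]); n=np.array([-.5*c,-.5*s,k])
    return np.array(cc)-cy*y,u,y,n
def plan(F,tgt,N,o):
    "N equal rows of tool-frame increments from present pose to face coords tgt, tool x=y,y=u,z=-n"
    C,u,y,n=F; T=C+tgt[0]*u+tgt[1]*y+tgt[2]*n; R1=R.from_matrix(np.c_[y,u,-n])
    R0=R.from_rotvec(o['orientation']); d=(R0.inv()*R1).as_rotvec()/N; p=o['ee_pos']; Rc=R0; rows=[]
    for i in range(N):
        Rn=Rc*R.from_rotvec(d); rows.append(np.r_[np.degrees(d),Rc.inv().apply((T-o['ee_pos'])/N)]); Rc=Rn
    print('target',T.round(1)); print(np.round(rows,1).tolist())
E
python3 - <<'E'
from h import *
im=get_image('top');P=cloud(im);m=(im['depth']>0)&(P[...,2]>290)&(P[...,2]<325)&(abs(P[...,0]-600)<60)&(abs(P[...,1]-58)<180)
Q=P[m];print(len(Q),Q.min(0),Q.max(0)); a=np.polyfit(Q[:,1],Q[:,0],1); yaw=np.arctan(-a[0]); print('yaw',np.degrees(yaw),'x at y=58',np.polyval(a,58))
F=frame(yaw,[567.5,77.6,124]); print(F)
plan(F,(-60,20,170),12,get_obs())
E
```

```text
850 [ 581.56242334 -103.1020592   292.16755848] [615.86244618 222.74378199 316.5739265 ]
yaw 2.7340925856218767 x at y=58 597.2242362724071
(array([568.45401619,  57.62276663, 124.        ]), array([0.86503958, 0.04131011, 0.5       ]), array([-0.04770081,  0.99886167,  0.        ]), array([-0.49943083, -0.0238504 ,  0.8660254 ]))
target [430.7  71.1 241.2]
[[-2.2, -1.4, 5.3, -31.2, -33.3, -1.5], [-2.2, -1.4, 5.3, -34.2, -30.2, -2.0], [-2.2, -1.4, 5.3, -36.9, -26.8, -2.2], [-2.2, -1.4, 5.3, -39.2, -23.2, -2.2], [-2.2, -1.4, 5.3, -41.3, -19.3, -2.0], [-2.2, -1.4, 5.3, -42.9, -15.4, -1.6], [-2.2, -1.4, 5.3, -44.2, -11.2, -1.1], [-2.2, -1.4, 5.3, -45.1, -7.1, -0.3], [-2.2, -1.4, 5.3, -45.5, -2.8, 0.6], [-2.2, -1.4, 5.3, -45.6, 1.4, 1.7], [-2.2, -1.4, 5.3, -45.2, 5.5, 3.0], [-2.2, -1.4, 5.3, -44.4, 9.5, 4.4]]
```

```bash
python3 - <<'E'
from h import *
F=frame(np.radians(3),[567.5,77.6,124])
plan(F,(-25,20,130),12,get_obs())
E
```

```text
target [481.   73.1 224.1]
[[-2.2, -1.4, 5.3, -35.0, -31.6, -0.1], [-2.2, -1.4, 5.3, -37.8, -28.2, -0.4], [-2.2, -1.4, 5.3, -40.2, -24.6, -0.4], [-2.2, -1.4, 5.3, -42.3, -20.7, -0.3], [-2.2, -1.4, 5.3, -44.1, -16.7, 0.1], [-2.2, -1.4, 5.3, -45.4, -12.6, 0.6], [-2.2, -1.4, 5.3, -46.4, -8.4, 1.3], [-2.2, -1.4, 5.3, -46.9, -4.1, 2.3], [-2.2, -1.4, 5.3, -47.0, 0.1, 3.4], [-2.2, -1.4, 5.3, -46.7, 4.3, 4.6], [-2.2, -1.4, 5.3, -46.0, 8.4, 6.0], [-2.2, -1.4, 5.3, -44.9, 12.4, 7.5]]
```

Emit:
jog_arm(increments=[-2.2, -1.4, 5.3, -35, -31.6, -0.1, 0, -2.2, -1.4, 5.3, -37.8, -28.2, -0.4, 0, -2.2, -1.4, 5.3, -40.2, -24.6, -0.4, 0, -2.2, -1.4, 5.3, -42.3, -20.7, -0.3, 0, -2.2, -1.4, 5.3, -44.1, -16.7, 0.1, 0, -2.2, -1.4, 5.3, -45.4, -12.6, 0.6, 0, -2.2, -1.4, 5.3, -46.4, -8.4, 1.3, 0, -2.2, -1.4, 5.3, -46.9, -4.1, 2.3, 0, -2.2, -1.4, 5.3, -47, 0.1, 3.4, 0, -2.2, -1.4, 5.3, -46.7, 4.3, 4.6, 0, -2.2, -1.4, 5.3, -46, 8.4, 6, 0, -2.2, -1.4, 5.3, -44.9, 12.4, 7.5, 0])

```text
t: 3.25
ee_pos: [482.2, 71.9, 223.9]
orientation: [1.884, 1.984, 0.529]
ft_force: [0.2, 0.7, 0.5]
width: 0.4
grasp_force: 0.0
```

```bash
cat >> h.py <<'E'
def wrist():
    o=get_obs(); im=get_image('wrist'); M=np.eye(4); M[:3,:3]=R.from_rotvec(o['orientation']).as_matrix(); M[:3,3]=o['ee_pos']
    im['cam_to_world']=M@np.array(im['tool_from_camera']); return o,im
E
python3 - <<'E'
from h import *
o,im=wrist(); P=cloud(im); cv2.imwrite('pics/w1.png',im['pixels']); print(o['t'],o['ee_pos'],o['width'],o['ft_force'],o['qpos'].round(2))
print(np.array(im['tool_from_camera']).round(2).tolist())
for t in('cover','cover_press'):
    print(t,[(np.round(x['centre'],1).tolist(),round(x['p'],2)) for x in models.look_for(t,'wrist')[:2]])
r=models.regions_of('cover','wrist')[0]['region'].astype(bool)&(im['depth']>0)
Q=P[r]; m=np.median(Q,0); Q=Q[np.linalg.norm(Q-m,axis=1)<85]; C,u,y,n=frame(np.radians(3),m,0)
nn=np.linalg.svd(Q-m,full_matrices=False)[2][2]; nn*=np.sign(nn[2]); print('n',nn,'yaw',np.degrees(np.arctan2(-nn[1],-nn[0])),np.degrees(np.arccos(nn[2])))
b=cv2.minAreaRect(np.c_[(Q-m)@u,(Q-m)@y].astype(np.float32)); print(b, (m+b[0][0]*u+b[0][1]*y).round(1))
F=frame(np.radians(3),[567.5,77.6,124]); q=o['ee_pos']-F[0]; print('face coords',[round(q@a,1) for a in F[1:]])
E
```

```text
3.25 [482.15479218  71.94880524 223.91907193] 0.4229834374867278 [0.21762946 0.71683896 0.48832199] [ 0.16  0.05  2.26 -0.16  0.32  0.24]
[[-0.0, 0.96, 0.27, 74.9], [1.0, 0.0, -0.0, 0.36], [-0.0, 0.27, -0.96, -162.75], [0.0, 0.0, 0.0, 1.0]]
cover [([574.9, 77.4, 128.4], 0.68)]
cover_press [([571.0, 80.9, 128.5], 0.67)]
n [-0.50028624 -0.02526668  0.86549135] yaw 2.891235415857159 30.061141866082234
((-3.2367897033691406, -5.854076385498047), (101.57978820800781, 102.26408386230469), 89.84280395507812) [570.7  75.6 125.3]
face coords [np.float64(-24.1), np.float64(18.8), np.float64(129.3)]
```

View pics/w1.png

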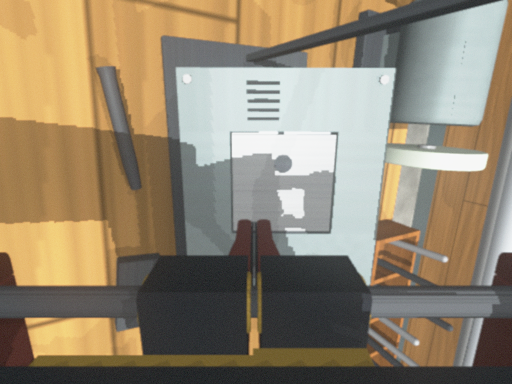

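```bash
python3 - <<'E'
from h import *
o,im=wrist(); P=cloud(im); F=frame(np.radians(3),[570,76.5,125])
fc=lambda p:[round(float((p-F[0])@a),1) for a in F[1:]]
print('tcp',fc(o['ee_pos']), 'rot err deg', np.degrees((R.from_rotvec(o['orientation']).inv()*R.from_matrix(np.c_[F[2],F[1],-F[3]])).as_rotvec()).round(1))
for px in((283,163),(236,137),(333,137),(335,228),(236,228)): print(px,fc(P[px[1],px[0]]))
E
```

```text
tcp [-27.5, 20.9, 129.5] rot err deg [-0.4 -0.1  0.1]
(283, 163) [0.9, 42.8, -0.1]
(236, 137) [-44.9, 68.0, -0.1]
(333, 137) [48.1, 68.2, 0.3]
(335, 228) [56.5, -25.1, 1.2]
(236, 228) [-46.3, -25.7, 0.6]
```

Emit:
jog_arm(increments=[-0.4, 0, 0, 7, 6.5, 25, 0, 0, 0, 0, 7, 6.5, 25, 0, 0, 0, 0, 7, 6.5, 25, 0, 0, 0, 0, 0, 0, 25, 0, 0, 0, 0, 0, 0, 14, 0, 0, 0, 0, 0, 0, 0, 0, 0, 0, 0, 0, 0, 0, 0])

```text
t: 4.38
ee_pos: [553.8, 99.4, 134.8]
orientation: [1.876, 1.986, 0.534]
ft_force: [-0.1, -0.9, 0.8]
width: 0.4
grasp_force: 0.0
```

```bash
cat >> h.py <<'E'
F=frame(np.radians(3),[570,76.5,125])
def st():
    o=get_obs(); q=o['ee_pos']-F[0]; print(round(o['t'],2),'u,y,n',[round(float(q@a),1) for a in F[1:]],'f(u,y,n)',[round(float(o['ft_force']@a),2) for a in F[1:]])
E
python3 -c "
from h import *
st()"
```

```text
4.38 u,y,n [-8.0, 43.8, 16.0] f(u,y,n) [0.31, -0.93, 0.8]
```

Emit:
jog_arm(increments=[0, 0, 0, -1, 0, 8, 0, 0, 0, 0, 0, 0, 4, 0, 0, 0, 0, 0, 0, 2, 0, 0, 0, 0, 0, 0, 2, 0, 0, 0, 0, 0, 0, 1, 0, 0, 0, 0, 0, 0, 1, 0, 0, 0, 0, 0, 0, 0, 0])

```text
t: 5.25
ee_pos: [563.9, 99.3, 121.6]
orientation: [1.88, 1.985, 0.526]
ft_force: [-0.9, -0.6, 1.0]
width: 0.5
grasp_force: 0.8
```

```bash
python3 -c "
from h import *
st()"
```

```text
5.25 u,y,n [-6.0, 43.1, -0.5] f(u,y,n) [-0.31, -0.58, 1.28]
```

Emit:
jog_arm(increments=[0, 0, 0, 0, 0, 1, 0, 0, 0, 0, 0, 0, 1, 0, 0, 0, 0, 0, 0, 1, 0, 0, 0, 0, 0, 0, 0, 0])

```text
t: 5.75
ee_pos: [565.3, 99.6, 119.3]
orientation: [1.881, 1.985, 0.523]
ft_force: [-2.0, -1.1, 1.4]
width: 0.3
grasp_force: 1.2
```

```bash
python3 -c "
from h import *
st()"
```

```text
5.75 u,y,n [-5.8, 43.3, -3.2] f(u,y,n) [-1.09, -0.98, 2.23]
```

Emit:
jog_arm(increments=[0, 0, 0, 0, 0, 1, 0, 0, 0, 0, 0, 0, 1, 0, 0, 0, 0, 0, 0, 1, 0, 0, 0, 0, 0, 0, 0, 0])

```text
t: 6.25
ee_pos: [567.2, 100.3, 117.5]
orientation: [1.881, 1.985, 0.522]
ft_force: [-3.3, -1.6, 2.2]
width: 0.2
grasp_force: 1.3
```

```bash
python3 -c "
from h import *
st()"
```

```text
6.25 u,y,n [-5.1, 43.9, -5.7] f(u,y,n) [-1.83, -1.4, 3.54]
```

Emit:
jog_arm(increments=[0, 0, 0, 0, 0, 1, 0, 0, 0, 0, 0, 0, 1, 0, 0, 0, 0, 0, 0, 1, 0, 0, 0, 0, 0, 0, 0, 0])

```text
t: 6.75
ee_pos: [568.0, 100.3, 116.5]
orientation: [1.881, 1.984, 0.519]
ft_force: [-16.7, -2.4, 21.0]
width: 0.6
grasp_force: 13.4
```

```bash
python3 -c "
from h import *
st()"
```

```text
6.75 u,y,n [-4.9, 43.9, -7.0] f(u,y,n) [-4.09, -1.57, 26.57]
```

Emit:
jog_arm(increments=[0, 0, 0, 0, 0, -4, 0, 0, 0, 0, 0, 0, -4.5, 0, 0, 0, 0, -1.4, 0, -8.3, 0, 0, 0, 0, -2.2, 0, -8, 0, 0, 0, 0, -3, 0, -7.6, 0, 0, 0, 0, -3.7, 0, -7.3, 0, 0, 0, 0, 0, 0, 0, 0, 0, 0, 0, 0, 0, 0, 0])

```text
t: 7.75
ee_pos: [550.7, 89.8, 150.6]
orientation: [1.881, 1.984, 0.522]
ft_force: [-0.8, 0.8, 2.6]
width: 0.7
grasp_force: 0.8
```

```bash
python3 -c "
from h import *
st()
o,im=wrist(); cv2.imwrite('pics/w2.png',im['pixels'])"
```

```text
7.75 u,y,n [-3.3, 34.3, 31.5] f(u,y,n) [0.62, 0.87, 2.67]
```

View pics/w2.png

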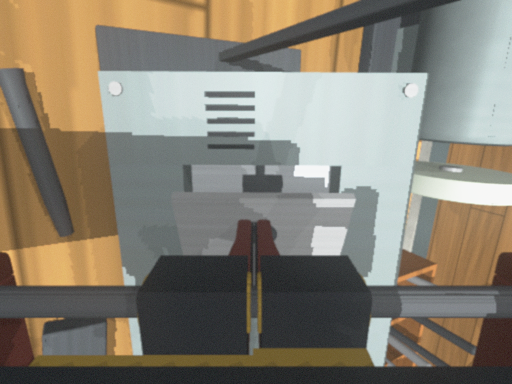

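Emit:
jog_arm(increments=[0, 0, 0, -4.4, -1, -6.7, 0, 0, 0, 0, -4.9, -1, -6.1, 0, 0, 0, 0, -5.5, -1, -5.6, 0, 0, 0, 0, -6, -1, -4.9, 0, 0, 0, 0, -6.3, 0, -4.2, 0, 0, 0, 0, -6.6, 0, -3.6, 0, 0, 0, 0, -6.9, 0, -2.8, 0, 0, 0, 0, -7, 0, -2, 0, 0, 0, 0, -7.1, 0, -1.3, 0, 0, 0, 0, -7.1, 0, -0.6, 0, 0, 0, 0, 0, 0, 0, 0])

```text
t: 9.18
ee_pos: [531.0, 26.3, 181.2]
orientation: [1.883, 1.984, 0.519]
ft_force: [-0.6, -1.4, 1.3]
width: 0.6
grasp_force: 0.9
```

```bash
python3 -c "
from h import *
st()"
```

```text
9.18 u,y,n [-7.9, -28.1, 69.4] f(u,y,n) [0.09, -1.35, 1.5]
```

Emit:
jog_arm(increments=[0, 0, 0, -7, 0, 0, 0, 0, 0, 0, -7, 0, 0, 0, 0, 0, 0, -7, 0, 0, 0, 0, 0, 0, -7, 0, 0, 0, 0, 0, 0, -7, 0, 0, 0, 0, 0, 0, -7, 0, 0, 0, 0, 0, 0, -7, 0, 0, 0, 0, 0, 0, -6, 0, 0, 0, 0, 0, 0, -6, 0, 0, 0, 0, 0, 0, -6, 0, 0, 0, 0, 0, 0, -6, 0, 0, 0, 0, 0, 0, 0, 0, 0, 0])

```text
t: 10.68
ee_pos: [534.8, -46.3, 181.6]
orientation: [1.882, 1.985, 0.52]
ft_force: [0.2, -0.0, -0.1]
width: 0.3
grasp_force: 0.0
```

```bash
python3 -c "
from h import *
st()
o,im=wrist(); cv2.imwrite('pics/w3.png',im['pixels'])"
```

```text
10.68 u,y,n [-7.7, -100.8, 69.8] f(u,y,n) [0.1, -0.03, -0.13]
```

View pics/w3.png

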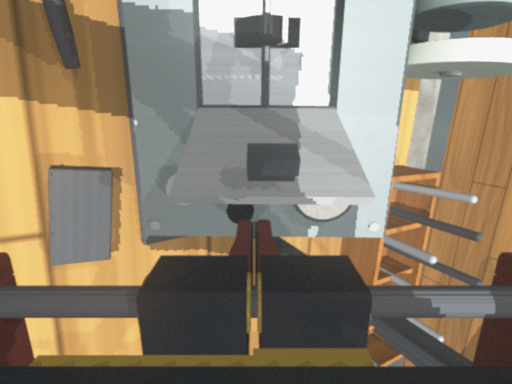

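Emit:
jog_arm(increments=[0, 0, 0, -2, 0, -30, 0, 0, 0, 0, 0, 0, -30, 0, 0, 0, 0, 26, 0, 0, 0, 0, 0, 0, 26, 0, 0, 0, 0, 0, 0, 26, 0, 0, 0, 0, 0, 0, 26, 0, 0, 0, 0, 0, 0, 28, 0, 0, 0, 0, 0, 0, 0, 0, 0, 0])

```text
t: 11.72
ee_pos: [498.1, 84.0, 233.3]
orientation: [1.878, 1.988, 0.521]
ft_force: [0.8, 0.5, 0.2]
width: 0.1
grasp_force: 0.0
```

```bash
python3 -c "
from h import *
st()
o,im=wrist(); cv2.imwrite('pics/w4.png',cv2.resize(im['pixels'][80:280,160:360],None,fx=3,fy=3,interpolation=cv2.INTER_CUBIC))
print([(np.round([(np.array(x['centre'])-F[0])@a for a in F[1:]],1).tolist(),round(x['p'],2)) for x in models.look_for('wheel','wrist')[:2]])
np.save('w4.npy',cloud(im)); "
```

```text
11.72 u,y,n [-7.7, 31.3, 129.5] f(u,y,n) [0.82, 0.43, -0.24]
[([1.9, 31.4, -13.9], 0.71)]
```

View pics/w4.png

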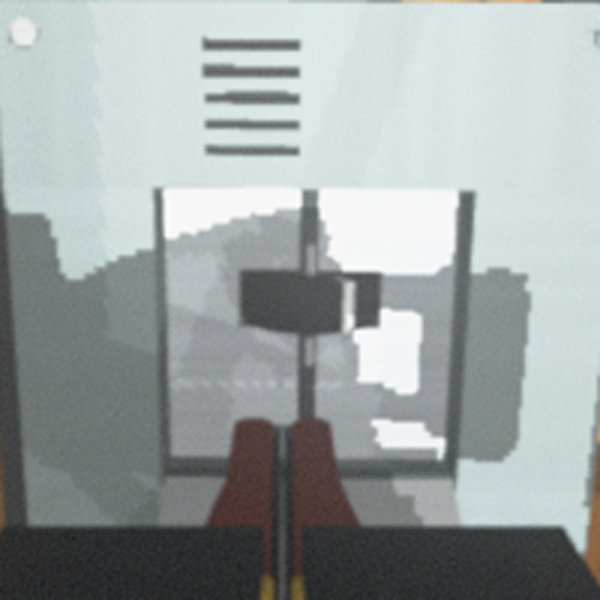

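```bash
python3 -c "
from h import *
P=np.load('w4.npy')
for n,px in (('ptrA',(263,166)),('ptrB',(263,197)),('bar',(276,180)),('bar2',(275,178)),('wheel top',(263,180))): print(n,[round(float((P[px[1],px[0]]-F[0])@a),1) for a in F[1:]])"
```

```text
ptrA [1.5, 46.8, -14.8]
ptrB [2.0, 12.4, -17.5]
bar [15.3, 31.8, -15.2]
bar2 [14.2, 34.0, -15.0]
wheel top [1.6, 32.5, -12.3]
```

Emit:
jog_arm(increments=[0, 0, 0, -1.3, 3, 25, 0, 0, 0, 0, 0, 3, 25, 0, 0, 0, 0, 0, 3, 25, 0, 0, 0, 0, 0, 0.7, 25, 0, 0, 0, 0, 0, 0, 20, 0, 0, 0, 0, 0, 0, 12, 0, 0, 0, 0, 0, 0, 4, 0, 0, 0, 0, 0, 0, 0, 0, 0, 0, 0, 0, 0, 0, 0, 0])

```text
invalid input
```

```bash
python3 -c "
from h import *
st()"
```

```text
11.82 u,y,n [-7.8, 29.9, 129.4] f(u,y,n) [-0.68, 0.4, 0.02]
```

Emit:
jog_arm(increments=[0, 0, 0, 1, 3, 25, 0, 0, 0, 0, 0, 3, 25, 0, 0, 0, 0, 0, 3, 25, 0, 0, 0, 0, 0, 2, 25, 0, 0, 0, 0, 0, 0, 20, 0, 0, 0, 0, 0, 0, 12, 0, 0, 0, 0, 0, 0, 4, 0, 0, 0, 0, 0, 0, 0, 0])

```text
t: 12.82
ee_pos: [574.9, 86.1, 120.4]
orientation: [1.882, 1.984, 0.519]
ft_force: [0.4, 0.4, 0.1]
width: 0.3
grasp_force: 0.0
```

```bash
python3 -c "
from h import *
st()"
```

```text
12.82 u,y,n [2.4, 29.3, -6.7] f(u,y,n) [0.4, 0.34, -0.15]
```

Move onto the rim in small steps.

Emit:
jog_arm(increments=[0, 0, 0, 0, 1, 2.5, 0, 0, 0, 0, 0, 0, 1.5, 0, 0, 0, 0, 0, 0, 0.8, 0, 0, 0, 0, 0, 0, 0, 0])

```text
t: 13.32
ee_pos: [578.5, 87.4, 117.7]
orientation: [1.882, 1.985, 0.518]
ft_force: [0.4, 0.3, -0.0]
width: 0.7
grasp_force: 0.0
```

```bash
python3 -c "
from h import *
st()"
```

```text
13.32 u,y,n [4.2, 30.4, -10.9] f(u,y,n) [0.34, 0.27, -0.24]
```

Emit:
jog_arm(increments=[0, 0, 0, 0, 0, 0.6, 0, 0, 0, 0, 0, 0, 0.5, 0, 0, 0, 0, 0, 0, 0.5, 0, 0, 0, 0, 0, 0, 0, 0])

```text
t: 13.82
ee_pos: [579.3, 87.4, 116.4]
orientation: [1.882, 1.985, 0.517]
ft_force: [0.7, -0.0, 0.6]
width: 0.6
grasp_force: 0.0
```

```bash
python3 -c "
from h import *
st()"
```

```text
13.82 u,y,n [4.3, 30.4, -12.4] f(u,y,n) [0.89, -0.07, 0.2]
```

Emit:
jog_arm(increments=[0, 0, 0, 0, 0, 0.5, 0, 0, 0, 0, 0, 0, 0.4, 0, 0, 0, 0, 0, 0, 0, 0])

```text
t: 14.2
ee_pos: [579.7, 87.5, 116.2]
orientation: [1.883, 1.985, 0.517]
ft_force: [-4.4, -1.1, 7.4]
width: 0.8
grasp_force: 4.2
```

```bash
python3 -c "
from h import *
st()"
```

```text
14.2 u,y,n [4.4, 30.4, -12.7] f(u,y,n) [-0.17, -0.9, 8.69]
```

Emit:
jog_arm(increments=[0, 0, 0, 0, -1.5, 0, 0, 0, 0, 0, 0, -1.5, 0, 0, 0, 0, 0, 0, -1.5, 0, 0, 0, 0, 0, 0, -1.5, 0, 0, 0, 0, 0, 0, -1.5, 0, 0])

```text
t: 14.82
ee_pos: [573.8, 88.1, 114.0]
orientation: [1.885, 1.986, 0.51]
ft_force: [-0.5, -0.4, -0.9]
width: 0.2
grasp_force: 0.0
```

```bash
python3 -c "
from h import *
st()"
```

```text
14.82 u,y,n [-1.7, 31.4, -11.7] f(u,y,n) [-0.89, -0.35, -0.47]
```

Emit:
jog_arm(increments=[0, 0, 0, 0, 2, 0.5, 0, 0, 0, 0, 0, 2, 0.4, 0, 0, 0, 0, 0, 1, 0, 0, 0, 0, 0, 0, 0, 0, 0])

```text
t: 15.32
ee_pos: [578.9, 88.3, 116.0]
orientation: [1.885, 1.986, 0.511]
ft_force: [-2.6, 1.4, 2.3]
width: 0.5
grasp_force: 1.2
```

```bash
python3 -c "
from h import *
st()
o=get_obs(); print(np.degrees((R.from_rotvec(o['orientation']).inv()*R.from_matrix(np.c_[F[2],F[1],-F[3]])).as_rotvec()).round(2))"
```

```text
15.32 u,y,n [3.8, 31.3, -12.5] f(u,y,n) [-1.05, 1.52, 3.29]
[-0.69  0.49  0.13]
```

Emit:
jog_arm(increments=[0, 0, 0, 0, 0, 0.4, 0, 0, 0, 0, 0, -1.5, 0.2, 0, 0, 0, 0, 0, -1.5, 0.2, 0, 0, 0, 0, 0, -1.5, 0.2, 0])

```text
t: 15.82
ee_pos: [576.5, 88.3, 114.5]
orientation: [1.884, 1.985, 0.512]
ft_force: [-3.5, -2.2, 10.7]
width: 0.5
grasp_force: 5.1
```

```bash
python3 -c "
from h import *
st()"
```

```text
15.82 u,y,n [0.9, 31.5, -12.7] f(u,y,n) [2.21, -1.99, 11.09]
```

Emit:
jog_arm(increments=[0, 0, 0, 0, -1.5, 0.1, 0, 0, 0, 0, 0, -1.5, 0.1, 0, 0, 0, 0, 0, -1.5, 0.1, 0])

```text
t: 16.2
ee_pos: [572.7, 88.8, 112.4]
orientation: [1.886, 1.986, 0.507]
ft_force: [0.5, -0.8, 1.1]
width: 0.3
grasp_force: 0.7
```

```bash
python3 -c "
from h import *
st()"
```

```text
16.2 u,y,n [-3.4, 32.1, -12.6] f(u,y,n) [0.95, -0.85, 0.76]
```

Lift and look.

Emit:
jog_arm(increments=[0, 0, 0, 0, 0, -10, 0, 0, 0, 0, 0, 0, -25, 0, 0, 0, 0, 0, -2, -35, 0, 0, 0, 0, 0, 0, -35, 0, 0, 0, 0, 0, 0, -30, 0, 0, 0, 0, 0, 0, 0, 0])

```text
t: 16.95
ee_pos: [505.1, 86.9, 230.8]
orientation: [1.884, 1.985, 0.509]
ft_force: [-0.0, -0.1, -0.3]
width: 0.3
grasp_force: 0.0
```

```bash
cat > look.py <<'E'
from h import *
import sys
st()
o,im=wrist(); P=cloud(im); G=(P-F[0])@np.c_[F[1],F[2],F[3]]; px=im['pixels'].astype(int).mean(-1)
m=(abs(G[...,0]-1.6)<22)&(abs(G[...,1]-30)<7)&(G[...,2]>-26)&(G[...,2]<-5)
b=m&(px>px[m].min()+70); print('wheel px',m.sum(),px[m].min(),px[m].max(),'bar u',G[b][:,0].round(1).tolist()[:40],'n',np.median(G[b][:,2]))
cv2.imwrite(f'pics/{sys.argv[1]}.png',cv2.resize(im['pixels'][120:240,200:330],None,fx=4,fy=4,interpolation=cv2.INTER_CUBIC))
E
python3 look.py w5
```

```text
16.95 u,y,n [-2.8, 33.8, 123.7] f(u,y,n) [-0.16, -0.09, -0.26]
wheel px 531 63.0 215.33333333333334 bar u [12.8, 8.7, 9.7, 10.8, 11.8, 8.7, 9.7, 10.7, 11.8, 8.7, 9.7, 10.8, 11.8, 8.7, 9.7, 10.8, 11.8, 8.8, 9.8, 10.8, 11.8, 8.7, 9.8, 10.8, 11.9, 8.8, 9.8, 10.8, 11.9, 8.8, 9.8, 10.9, 11.9, 8.8, 9.8, 10.9, 11.9, 8.8, 9.8, 10.9] n -12.886901953926923
```

View pics/w5.png

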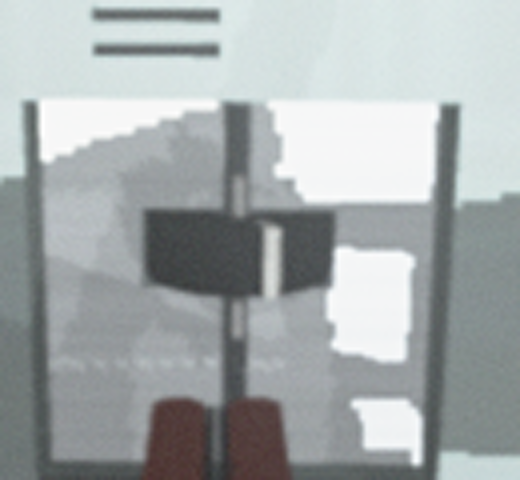

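Emit:
jog_arm(increments=[-0.8, 0.5, 0, -2, 2.5, 25, 0, 0, 0, 0, -1.8, 3, 25, 0, 0, 0, 0, 0, 2, 25, 0, 0, 0, 0, 0, 0, 25, 0, 0, 0, 0, 0, 0, 18, 0, 0, 0, 0, 0, 0, 12, 0, 0, 0, 0, 0, 0, 3, 0, 0, 0, 0, 0, 0, 0, 0])

```text
t: 18.0
ee_pos: [578.0, 87.1, 118.7]
orientation: [1.881, 1.985, 0.52]
ft_force: [-0.8, 0.6, -0.1]
width: 0.5
grasp_force: 0.0
```

```bash
python3 -c "
from h import *
st()"
```

```text
18.0 u,y,n [4.3, 30.2, -9.7] f(u,y,n) [-0.71, 0.67, 0.32]
```

Emit:
jog_arm(increments=[0, 0, 0, 0, 1, 1.5, 0, 0, 0, 0, 0, 0, 1, 0, 0, 0, 0, 0, 0, 0.7, 0, 0, 0, 0, 0, 0, 0, 0])

```text
t: 18.5
ee_pos: [580.9, 87.3, 118.0]
orientation: [1.881, 1.984, 0.52]
ft_force: [0.2, -0.3, -0.4]
width: 0.7
grasp_force: 0.0
```

```bash
python3 -c "
from h import *
st()"
```

```text
18.5 u,y,n [6.5, 30.2, -11.8] f(u,y,n) [-0.05, -0.28, -0.42]
```

Emit:
jog_arm(increments=[0, 0, 0, 0, 0, 0.6, 0, 0, 0, 0, 0, 0, 0.5, 0, 0, 0, 0, 0, 0, 0.4, 0, 0, 0, 0, 0, 0, 0, 0])

```text
t: 19.0
ee_pos: [581.5, 87.4, 117.1]
orientation: [1.881, 1.984, 0.519]
ft_force: [-3.6, 0.5, 6.5]
width: 0.6
grasp_force: 3.9
```

```bash
python3 -c "
from h import *
st()"
```

```text
19.0 u,y,n [6.5, 30.3, -12.9] f(u,y,n) [0.19, 0.66, 7.39]
```

Emit:
jog_arm(increments=[0, 0, 0, 0, -1.5, 0.25, 0, 0, 0, 0, 0, -1.5, 0.25, 0, 0, 0, 0, 0, -1.5, 0.2, 0])

```text
t: 19.38
ee_pos: [579.2, 87.6, 116.0]
orientation: [1.882, 1.984, 0.516]
ft_force: [-0.2, -3.6, 5.4]
width: 0.6
grasp_force: 2.6
```

```bash
python3 -c "
from h import *
st()"
```

```text
19.38 u,y,n [4.0, 30.6, -12.6] f(u,y,n) [2.4, -3.61, 4.9]
```

Emit:
jog_arm(increments=[0, 0, 0, 0, -1.5, 0.35, 0, 0, 0, 0, 0, -1.5, 0.3, 0, 0, 0, 0, 0, -1.5, 0.3, 0])

```text
t: 19.75
ee_pos: [575.9, 87.7, 114.3]
orientation: [1.884, 1.984, 0.51]
ft_force: [-1.9, -4.6, 6.1]
width: 0.8
grasp_force: 2.6
```

```bash
python3 -c "
from h import *
st()"
```

```text
19.75 u,y,n [0.3, 30.8, -12.6] f(u,y,n) [1.19, -4.48, 6.41]
```

Emit:
jog_arm(increments=[0, 0, 0, 0, -1, 0.2, 0, 0, 0, 0, 0, 0, 0, 0])

```text
t: 20.0
ee_pos: [575.1, 87.9, 113.7]
orientation: [1.885, 1.984, 0.509]
ft_force: [-0.5, -5.8, 6.4]
width: 0.3
grasp_force: 3.1
```

```bash
python3 -c "
from h import *
st()"
```

```text
20.0 u,y,n [-0.7, 31.1, -12.6] f(u,y,n) [2.5, -5.79, 5.98]
```

Emit:
jog_arm(increments=[0, 0, 0, 0, -1.2, 0.25, 0, 0, 0, 0, 0, -0.6, 0.1, 0])

```text
t: 20.25
ee_pos: [573.9, 88.3, 113.0]
orientation: [1.885, 1.985, 0.508]
ft_force: [-1.3, -3.9, 4.0]
width: 0.8
grasp_force: 2.4
```

```bash
python3 -c "
from h import *
st()"
```

```text
20.25 u,y,n [-2.1, 31.6, -12.7] f(u,y,n) [0.68, -3.84, 4.25]
```

Lift straight and look.

Emit:
jog_arm(increments=[0, 0, 0, 0, 0, -10, 0, 0, 0, 0, 0, 0, -25, 0, 0, 0, 0, 0, -2, -35, 0, 0, 0, 0, 0, 0, -35, 0, 0, 0, 0, 0, 0, -30, 0, 0, 0, 0, 0, 0, 0, 0])

```text
t: 21.0
ee_pos: [506.5, 86.9, 231.4]
orientation: [1.882, 1.984, 0.513]
ft_force: [0.3, 0.5, -0.4]
width: 0.3
grasp_force: 0.0
```

```bash
python3 look.py w6
```

```text
21.0 u,y,n [-1.2, 33.7, 123.6] f(u,y,n) [0.12, 0.5, -0.51]
wheel px 536 57.666666666666664 200.33333333333334 bar u [0.4, 1.4, 2.4, 3.4, 4.5, 0.4, 1.4, 2.4, 3.4, 4.5, 0.4, 1.4, 2.4, 3.4, 4.5, 0.4, 1.4, 2.4, 3.4, 4.5, 0.4, 1.4, 2.4, 3.5, 4.5, 0.4, 1.4, 2.4, 3.5, 4.5, 0.4, 1.4, 2.4, 3.5, 4.5, 0.4, 1.4, 2.4, 3.5, 4.5] n -11.386390298691301
```

View pics/w6.png

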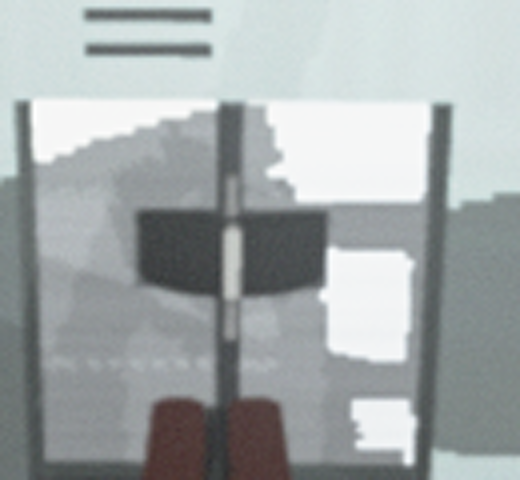

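The white bar (crop x 232) lines up with the pointers (x 231), and the tool is clear of everything, so I'm handing in.

```bash
python3 -c "
from h import *
print(job.close_job())"
```

```text
the job is handed in; nothing more can be done
None
```

The latch was released and the cover eased round to fully open with the finger on it. The wheel's white bar lines up with the pointers, about 0.3 mm off in the last picture, and the job was handed in at about 21 s with no verdict returned.

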